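# Open a bayonet-covered filter holder

### The job

Open the filter holder so that its filter can be changed: swing the spring clip with the red knob clear of the cover, then press the cover down against its spring and turn it a quarter turn anticlockwise (seen from above) by its blue bar, to free it from the two lugs without forcing it. Lift it off and set it down gently, bar upwards, in the middle of the white mat, leaving the clip swung clear and the other things where they stand.

Things in the scene. Friction and masses are not known exactly. Their poses are not given: they have to be found in the camera images.
- holder: Round aluminium filter holder, screwed to the bench (does not move). Foot 152 mm in diameter; pot 100 mm in diameter, 88 mm inside, rim 56 mm above the bench. Origin: centre of its underside, z up. Lugs at its +x and -x sides, the clip's pivot post at its -y side.
- lug (a point): The holder's lug at its +x side, middle of the inner edge of its lip, 54 mm from the axis; the -x one is alike. Upright 65 to 74 mm from the axis, 36 mm wide; lip 40 mm wide, 75 to 83 mm above the bench, holding down an ear of the cover. A tooth hangs 4 mm below the lip on the ear's anticlockwise side; a stop stands on its clockwise side.
- cover: Black bayonet cover, loose, 0.2 kg. Origin on its axis at the underside, z up, x along the blue bar and through both ears. Spigot 84 mm in diameter z = 0 to 18 mm (goes into the pot, stands on it when set down); disc 102 mm in diameter z = 18 to 26 mm with two ears 18 mm wide reaching 62 mm from the axis. Locked at the start: x along the holder's x, origin 49 mm above the bench, disc top 75 mm.
- cover_bar (a point): Middle of the top of the cover's blue bar, on the cover's axis, 54 mm above its origin; x runs along the bar. The bar is 74 mm long, 14 mm thick and stands 28 mm above the disc. Fingers may stand astride it, tips on the disc. When pressed down 5 to 10 mm, the cover turns anticlockwise: clear of lips and teeth from 35 degrees, free up to 135; let up there, it can be lifted straight off.
- plate (a joint): Height of the spring plate in the pot under the cover, m, positive downwards: 0 = cover locked, 0.004 = ears just below the teeth, 0.011 = cover down on the pot's hard rim (its end), -0.005 = cover freed and sprung up. It pushes up with 7 N at 0, 0.6 N more per mm down; the cover weighs 2 N, so pressing it 5 mm down takes about 8 N, 10 mm about 11 N.
- clip (a joint): Turn of the steel clip about its upright pivot, rad. 0 = arm points to the cover's centre, tip over its rim, blocking its lift and the end of its turn. Grows anticlockwise from above: the tip swings to the holder's -x side. 1.57 = arm along the holder's -x, clear of the cover; stop at 1.8. Stiff hinge (0.03 Nm), stays where left. Arm 12 mm wide, 46 mm long, 78 to 82 mm above the bench.
- clip_pivot (a point): Pivot axis of the clip, 82 mm from the holder's axis at its -y side, 78 mm above the bench.
- clip_knob (a point): Centre of the top of the clip's upright red knob, a peg 12 mm in diameter, 24 mm from the pivot along the arm; the peg stands from 82 to 106 mm above the bench. Push it sideways to swing the clip.
- mat: White square mat 160 x 160 x 4 mm, fixed on the bench. Origin: centre of its underside, z up.
- tape_roll: Bystander: roll of tan label tape, 68 mm in diameter, 19 mm high, lying on the bench.
- stopper_box: Bystander: small blue and white card box, 70 x 70 x 32 mm.
- wash_bottle: Bystander: wash bottle with red cap, 70 mm in diameter, 165 mm high.
- bottle: Bystander: clear glass-stoppered reagent bottle, 68 mm in diameter, 154 mm high.
- funnel: Bystander: white plastic funnel standing on its rim, 69 mm in diameter, 94 mm high.
Mind the look-alikes: they are no part of the job. Of the things shaped like the holder, the aluminium one is meant.

How it is judged:
By the outcome, as a careful person would: the job done as asked, in the order asked, and still so for the second after the job is handed in, with the robot touching nothing.
It also fails if it takes over 61 s, if anything falls off the work surface, if the arm or the gripper's body presses on something with over 40 N, if the wrist force passes 120 N, or if a joint passes its speed limit or range.

### The arm

A 7-joint arm with a two-finger parallel gripper is mounted at the origin on a cart in front of the work surface, level with it; the furniture and walls round the work are solid. World frame = base frame: x ahead of the robot, y to its left, z up, the work surface at z = 0. Lengths are in m, angles in rad, forces in N, time in s.
With the tool pointing down it reaches from about 0.35 to 0.9 m from the base axis. Payload 8.1 kg.
Tool frame: the origin (TCP) lies at the centre of the arm's flange, where the gripper is bolted on; the fingertips stand 178 mm ahead of it and the grasp point (between the pads) lies 159 mm ahead of it; z points along the fingers, y is the line along which they close (so a half turn about z gives the same grasp; the last joint's range is limited). The gripper opens to 92 mm and grips with 3 to 60 N. Pads are 19 mm wide; open, the fingers measure 130 mm over their backs; the gripper's body (75 mm by 190 mm) begins 47 mm behind the grasp point.
Start: joints at [-1.438, 0.434, 0.025, 1.573, -0.012, 1.134, -0.075], TCP at [0.146, 0.608, 0.405] pointing down, gripper open.
Joint ranges: [-2.62, 2.62], [-0.44, 2.09], [-1.27, 1.32], [0.08, 2.57], [-1.32, 4.46], [0.12, 2], [-2.74, 2.74]. Speed limits (rad/s): [2.22, 2.22, 3.01, 3.01, 3.14, 3.14, 3.14].

### API

Orientations are given as a rotation vector (axis times angle).
In Python, from cell import arm gives the robot as it stands. The module is installed in compiled form; this text tells all that it offers.
- The arm moves only by the shell command python3 -m inch 'ROWS' [FORCE]. ROWS is text: rows parted by semicolons, each of 5 numbers parted by spaces: the shift along the tool's x, y, z in m, then the turn about the tool's z in rad, then the finger opening in m, from 0 to 0.0918. In form: x y z roll fingers; .... A call has 1 to 5 rows; each row is the pose to reach, as a shift and turn from the pose commanded when the call began, along the tool's axes at that moment; what a row does not reach only later rows make up. A row lasts 1/10 s, in which the tool goes at most 50 mm and 8.59 degrees, less where a joint would pass 70% of its speed; a pose out of reach is approached as far as the arm can. A call with a gripper value outside its range is refused whole. The fingers move at their own pace and stop on an object; FORCE is the grip in N (left out, the last holds). Time passes only in rows, so rows that repeat a pose let the fingers close. It gives the time, the measured TCP pose, the force, the opening and the grip force at its end, in the units of the state.
- arm.observe(): the state, without advancing time (a new reading comes with each control period).
- arm.get_image(name): name is "scene" or "top" or "wrist"; returns the picture (480x640x3 uint8, red, green, blue); there is no depth.
- arm.get_calibration(name): a dict with "intrinsics" (3x3 intrinsics, pixels), "distortion" ([k1, k2, p1, p2, k3] as OpenCV has them; the pictures are not rectified), "pose" (4x4, takes a point from camera to world coordinates). Camera axes: x right, y up, looking along -z (the intrinsics and any distortion apply to the point x, -y, -z); pixel columns grow to the right and rows downward; lengths in m; the calibration is good to about 2 mm. A picture is of the moment at which its call begins: read the wrist's pose just before it. get_calibration takes no time and is no camera call; for the wrist camera it gives the pose at the moment of the call.
- arm.sign_off(): hands the job in; it is judged then, once.
Trained networks look in the newest picture that a camera, given by its name, has taken for a name from the list of things; names that differ only in an ending like _2 or _b are one class to them, and where a whole thing is asked for, a point or a joint stands for the part that bears it (a point fixed in the world has none). Each returns a list of dicts, best first, with "conf" (0 to 1); they miss things now and then, are a little off and sometimes report something else, mostly with a low value. They report only what shows in the picture. A call takes as long as a camera call. They do not tell look-alikes from the thing itself.
- arm.look_for(camera, query): "point" ([row, column] in pixels, amid what is visible of it).
- arm.silhouettes(camera, query): "region" (480x640 bool, what is visible of it) and "point" ([row, column] in pixels, amid what is visible of it).
- arm.place_of(camera, query): "point" ([row, column] in pixels: a listed point, or the origin of a listed thing).
The state is a dict: "clock": time; "joints": joint angles; "dq": joint speeds; "joint_efforts": joint torques, N m; "position": TCP position; "ee_rot": TCP orientation; "force": force on the tool from outside, world axes, zero at the start; "ft_torque": the same for the moment, N m; "width": opening from 0.0 (shut) to 1.0 (fully open); "gripper_force": force on a finger pad.
Only numpy, scipy, OpenCV 4.12 (cv2) and the standard library are available. Lean on these libraries where they do the work, as an engineer would, in place of code of your own. Each camera call takes 0.05 s, during which the arm holds its last target. There are 200 camera calls.

## Working session

There is one attempt and no reset: what is moved stays moved. The work goes in short steps, Python scripts to look and compute and a shell command to move; the robot and the scene stay as the last step left them, time stands still between calls to the robot, and variables do not carry over. Pictures are saved under pics/ and viewed, at most 10 in all, crops included, and the job is handed in when it is done.

```bash
mkdir -p pics; cat > h.py <<'E'
import numpy as np, cv2
from cell import arm
from scipy.spatial.transform import Rotation as R
def ray(cam,pt,cal=None):
    c=cal or arm.get_calibration(cam)
    K=np.array(c["intrinsics"]);D=np.array(c["distortion"],float);P=np.array(c["pose"])
    u=cv2.undistortPoints(np.array([[[pt[1],pt[0]]]],float),K,D)[0,0]
    d=P[:3,:3]@np.array([u[0],-u[1],-1.0]); return P[:3,3],d
def onz(cam,pt,z,cal=None):
    o,d=ray(cam,pt,cal); return o+d*(z-o[2])/d[2]
def proj(cam,X):
    c=arm.get_calibration(cam);P=np.linalg.inv(np.array(c["pose"]))
    q=P[:3,:3]@np.array(X)+P[:3,3]; q=np.array([q[0],-q[1],-q[2]])
    uv=cv2.projectPoints(q.reshape(1,1,3),np.zeros(3),np.zeros(3),np.array(c["intrinsics"]),np.array(c["distortion"],float))[0].ravel()
    return uv[::-1]
def save(cam,name):
    im=arm.get_image(cam); cv2.imwrite(f"pics/{name}.png",im[:,:,::-1]); return im
E
python3 - <<'E'
from h import *
np.set_printoptions(precision=3,suppress=True)
s=arm.observe();print(s)
for c in ["scene","top"]:
    im=save(c,c+"0")
    print(c,np.array(arm.get_calibration(c)["pose"])[:3,3])
    for q,z in [("holder",0),("cover",.049),("cover_bar",.103),("lug",.079),("clip_pivot",.078),("clip_knob",.106),("mat",0)]:
        for r in arm.place_of(c,q): print(q,round(r["conf"],2),np.round(r["point"]),onz(c,r["point"],z))
E
```

```text
{'clock': 0.0, 'joints': array([-1.438,  0.435,  0.025,  1.574, -0.012,  1.134, -0.075]), 'dq': array([-0.   ,  0.   ,  0.002,  0.   ,  0.001,  0.001,  0.001]), 'joint_efforts': array([ -0.   , -66.787,   0.985, -31.446,  -0.061,   0.043,   0.   ]), 'position': array([0.146, 0.607, 0.404]), 'ee_rot': array([-0.37 , -3.12 ,  0.003]), 'force': array([-0.194, -0.001,  0.044]), 'ft_torque': array([-0.018, -0.021,  0.023]), 'gripper_force': 0.0, 'width': 0.9987059250149373}
scene [-0.195 -0.558  0.951]
holder 0.78 [259. 321.] [0.517 0.034 0.   ]
holder 0.67 [376. 339.] [ 0.267 -0.218 -0.   ]
holder 0.38 [234. 342.] [ 0.63  0.05 -0.  ]
cover 0.95 [247. 323.] [0.516 0.025 0.049]
cover 0.49 [188. 331.] [0.727 0.163 0.049]
cover_bar 0.66 [232. 322.] [0.515 0.028 0.103]
cover_bar 0.51 [245. 337.] [ 0.501 -0.03   0.103]
lug 0.74 [340. 353.] [ 0.314 -0.217  0.079]
lug 0.57 [232. 343.] [ 0.569 -0.     0.079]
clip_pivot 0.74 [257. 341.] [ 0.495 -0.05   0.078]
clip_pivot 0.59 [374. 369.] [ 0.269 -0.289  0.078]
clip_knob 0.66 [366. 364.] [ 0.263 -0.28   0.106]
clip_knob 0.44 [231. 341.] [ 0.546 -0.01   0.106]
mat 0.52 [234. 342.] [ 0.63  0.05 -0.  ]
top [0.373 0.031 1.138]
holder 0.96 [363. 423.] [ 0.262 -0.22   0.   ]
cover 0.89 [247. 320.] [0.519 0.022 0.049]
cover_bar 0.72 [246. 316.] [0.514 0.031 0.103]
lug 0.8 [223. 325.] [0.568 0.012 0.079]
lug 0.59 [342. 430.] [ 0.315 -0.218  0.079]
clip_pivot 0.63 [254. 352.] [ 0.5   -0.049  0.078]
clip_pivot 0.61 [368. 463.] [ 0.261 -0.289  0.078]
clip_knob 0.69 [252. 346.] [ 0.502 -0.033  0.106]
clip_knob 0.69 [369. 456.] [ 0.261 -0.268  0.106]
clip_knob 0.53 [256. 352.] [ 0.494 -0.046  0.106]
mat 0.88 [239. 206.] [0.539 0.29  0.   ]
```

```bash
python3 -c "
import cv2,numpy as np
a=cv2.imread('pics/top0.png');print(a.shape)"
```

```text
(480, 640, 3)
```

View pics/top0.png

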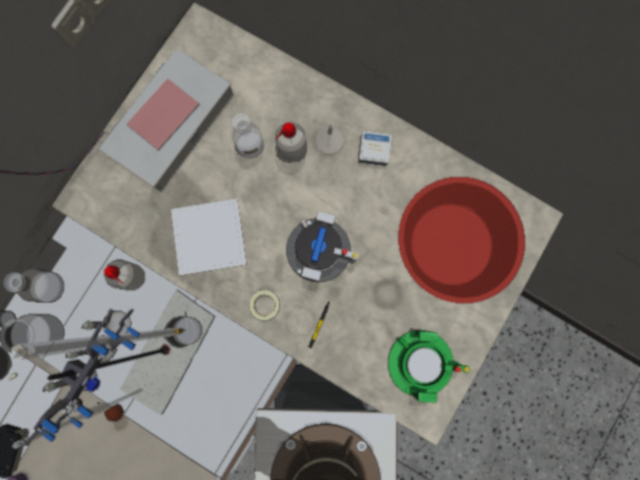

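View pics/scene0.png

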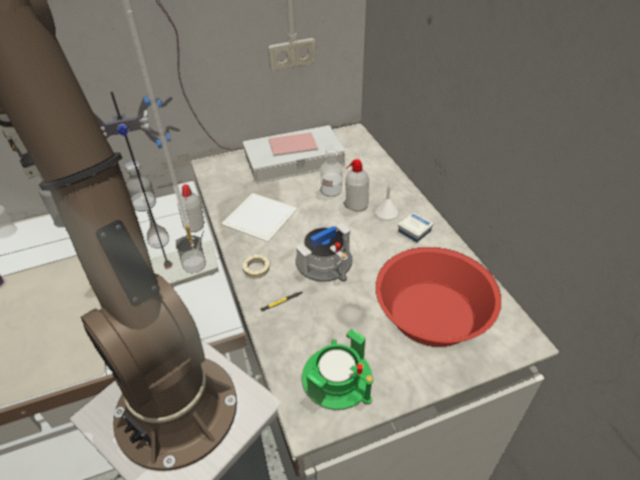

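Top: the aluminium holder is at about (318,248), with the clip and red knob at (346,252). The mat is at (208,237), and the green look-alike at (420,365). On the left there's a lab stand with rods, at about (20–190, 320–430), which lies between the arm and the work. I'll locate that first.

```bash
python3 - <<'E'
import cv2,numpy as np
a=cv2.imread('pics/top0.png')[230:470,0:260];b=cv2.imread('pics/scene0.png')[60:300,60:320]
c=np.hstack([cv2.resize(a,(400,369),interpolation=3),cv2.resize(b,(400,369),interpolation=3)])
cv2.imwrite('pics/st.png',c)
E
```

```text
(no output)
```

View pics/st.png

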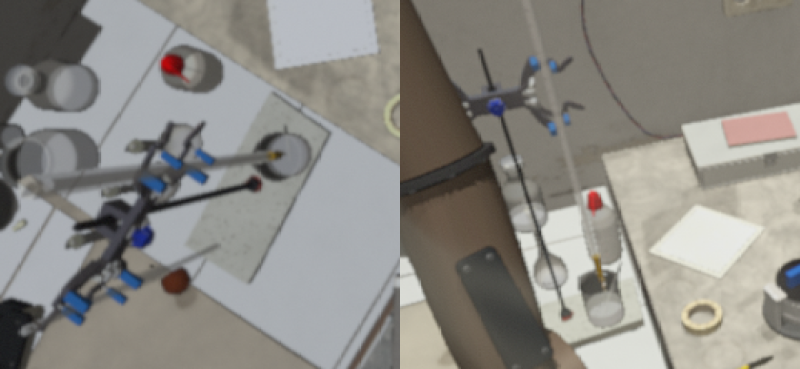

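```bash
python3 - <<'E'
from h import *
np.set_printoptions(precision=3,suppress=True)
def tri(a,b):
    o1,d1=ray("top",a);o2,d2=ray("scene",b)
    t=np.linalg.lstsq(np.c_[d1,-d2],o2-o1,rcond=None)[0]
    p,q=o1+d1*t[0],o2+d2*t[1];return (p+q)/2,np.linalg.norm(p-q)
print("rod base",tri((349,167),(265,168)))
print("rod top",tri((377,52),(92,112)))
print("burette tip",tri((331,179),(227,189)))
o,d=ray("top",(350,20))
for z in(.4,.5,.6,.7,.8):print(onz("top",(350,20),z))
print("clamp end?",onz("top",(335,135),.5),onz("top",(410,80),.5))
for k in np.linspace(0,0,1):
  s=arm.observe();print(R.from_rotvec(s["ee_rot"]).as_matrix(),arm.get_calibration("wrist")["pose"])
print(np.array(arm.get_calibration("scene")["intrinsics"]))
# arm points in scene
for p in [(0.146,.608,.405),(0,0,.3),(.517,.025,.1)]:print(proj("scene",p),proj("top",p))
E
```

```text
rod base (array([ 0.275,  0.384, -0.049]), np.float64(0.004720583392103021))
rod top (array([0.275, 0.386, 0.47 ]), np.float64(0.002341538584168323))
burette tip (array([0.326, 0.316, 0.094]), np.float64(2.7595662118984128e-05))
[0.304 0.476 0.4  ]
[0.313 0.415 0.5  ]
[0.323 0.355 0.6  ]
[0.332 0.295 0.7  ]
[0.341 0.235 0.8  ]
clamp end? [0.338 0.263 0.5  ] [0.24  0.329 0.5  ]
[[-0.972  0.234  0.   ]
 [ 0.234  0.972  0.   ]
 [-0.     0.    -1.   ]] [[ 0.234 -0.933 -0.274  0.072]
 [ 0.972  0.225  0.066  0.626]
 [ 0.    -0.281  0.96   0.384]
 [ 0.     0.     0.     1.   ]]
[[497.922   0.    322.625]
 [  0.    497.922 236.332]
 [  0.      0.      1.   ]]
[113.047  14.103] [452.127 -72.55 ]
[318.713 136.579] [541.364 327.929]
[232.73  323.116] [244.647 318.647]
```

Black rod at (0.275, 0.385), top at z ≈ 0.47. Burette at (0.326, 0.316), top at z ≈ 0.67. I'll go round inside both: retract towards the base first, then turn the gripper and swing.

```bash
python3 -m inch '0 -0.05 0 0 0.02; 0 -0.1 0 0 0.02; 0 -0.15 0 0 0.02; 0 -0.2 0 0 0.02; 0 -0.25 0 0 0.02'; cat >> h.py <<'E'
def rows(wp,maxd=.045,maxa=.145):
    "world waypoint (x,y,z,tool-y yaw deg) -> tool-axes shift and roll from now"
    s=arm.observe();M=R.from_rotvec(s["ee_rot"]).as_matrix();p=s["position"]
    yaw=np.degrees(np.arctan2(M[1,1],M[0,1]))
    print("now",np.round(p,4),"yaw",round(yaw,2),"j",np.round(s["joints"],2),"tilt",np.round(M[:2,2],4),"t",round(s["clock"],2),"F",np.round(s["force"],1))
    for w in wp:
        d=M.T@(np.array(w[:3])-p);r=-np.radians((w[3]-yaw+180)%360-180)
        print(np.round(d,4),"roll",round(r,3),"n",int(np.ceil(max(np.linalg.norm(d)/.05,abs(r)/.1499))))
E
python3 -c "
from h import *
rows([(.075,.32,.405,166)])
print(onz('top',(430,45),.4),onz('top',(412,115),.2))"
```

```text
clock: 1.3
position: [0.0872, 0.3627, 0.4046]
ee_rot: [0.37, 3.12, 0.001]
force: [-0.4, -0.1, 0.8]
width: 0.612
gripper_force: 0.0
now [0.0872 0.3627 0.4046] yaw 76.49 j [-1.46  0.02 -0.02  2.13  0.    1.   -0.14] tilt [0.0001 0.0004] t 1.3 F [-0.4 -0.1  0.8]
[ 0.0019 -0.0443 -0.0004] roll -1.562 n 11
[0.18778133 0.42724036 0.4       ] [0.17665377 0.40123556 0.2       ]
```

```bash
python3 -m inch '0 -0.045 0 0 0.02; 0 -0.045 0 -0.14 0.02; 0 -0.045 0 -0.28 0.02; 0 -0.045 0 -0.42 0.02; 0 -0.045 0 -0.56 0.02'; python3 -m inch '0 0 0 -0.14 0.02; 0 0 0 -0.28 0.02; 0 0 0 -0.42 0.02; 0 0 0 -0.56 0.02; 0 0 0 -0.7 0.02';  python3 -c "
from h import *
rows([(.33*np.cos(np.radians(a)),.33*np.sin(np.radians(a)),.405,a+90) for a in (68,60,52,44,36,28,20)])"
```

```text
clock: 1.8
position: [0.0771, 0.3207, 0.405]
ee_rot: [-0.516, 3.099, 0.001]
force: [0.2, 0.9, -0.3]
width: 0.228
gripper_force: 0.0
clock: 2.3
position: [0.0771, 0.3208, 0.4049]
ee_rot: [-1.547, 2.734, 0.001]
force: [-0.7, 0.4, 0.4]
width: 0.217
gripper_force: 0.0
now [0.0771 0.3208 0.4049] yaw 149.0 j [-1.52 -0.06  0.02  2.21  0.    1.    1.1 ] tilt [0.     0.0005] t 2.3 F [-0.7  0.4  0.4]
[-0.0112 -0.0475 -0.0001] roll -0.157 n 2
[-0.0152 -0.0934 -0.0001] roll -0.017 n 2
[-1.280e-02 -1.394e-01 -1.000e-04] roll 0.122 n 3
[-4.000e-03 -1.845e-01 -1.000e-04] roll 0.262 n 4
[ 1.100e-02 -2.281e-01 -2.000e-04] roll 0.401 n 5
[ 3.190e-02 -2.691e-01 -2.000e-04] roll 0.541 n 6
[ 5.830e-02 -3.068e-01 -2.000e-04] roll 0.681 n 7
```

```bash
python3 -m inch '-0.011 -0.0475 0 -0.1 0.02; -0.015 -0.093 0 -0.017 0.02; -0.013 -0.139 0 0.122 0.02; -0.004 -0.184 0 0.26 0.02; 0.011 -0.228 0 0.4 0.02';  python3 -c "
from h import *
rows([(.33*np.cos(np.radians(a)),.33*np.sin(np.radians(a)),.405,b) for a,b in ((28,116),(20,108),(12,100),(6,92))])"
```

```text
clock: 2.8
position: [0.2676, 0.1917, 0.4051]
ee_rot: [-0.956, 2.991, 0.001]
force: [1.1, 0.8, 0.5]
width: 0.218
gripper_force: 0.0
now [0.2676 0.1917 0.4051] yaw 125.43 j [-1.2  -0.1   0.39  2.23  0.04  1.01  1.35] tilt [0.001  0.0013] t 2.8 F [1.1 0.8 0.5]
[ 0.002  -0.0438  0.0001] roll 0.165 n 2
[ 0.0111 -0.0889  0.0001] roll 0.304 n 3
[ 0.0264 -0.1323  0.    ] roll 0.444 n 3
[ 0.0418 -0.1632  0.    ] roll 0.583 n 4
```

```bash
python3 -m inch '0.002 -0.044 0 0.14 0.02; 0.011 -0.089 0 0.28 0.02; 0.026 -0.132 0 0.42 0.02; 0.0 -0.16 0 0.56 0.02; -0.045 -0.165 0 0.7 0.02';  python3 -c "
from h import *
rows([(.47,.0,.40,75)])"
```

```text
clock: 3.3
position: [0.3999, 0.0811, 0.4056]
ee_rot: [0.138, 3.137, 0.004]
force: [0.2, 0.8, 1.3]
width: 0.216
gripper_force: 0.0
now [0.3999 0.0811 0.4056] yaw 84.96 j [-0.96  0.05  0.68  2.1  -0.04  1.    1.22] tilt [0.0015 0.0025] t 3.3 F [0.2 0.8 1.3]
[-0.077  -0.0747  0.0055] roll 0.174 n 3
```

```bash
python3 -m inch '-0.026 -0.025 0 0.08 0.02; -0.052 -0.05 0 0.17 0.02; -0.077 -0.075 0 0.17 0.02; -0.077 -0.075 0 0.17 0.02';  python3 - <<'E'
from h import *
np.set_printoptions(precision=4,suppress=True)
rows([])
save("wrist","w1")
for q,z in [("holder",0),("cover",.049),("cover_bar",.103),("lug",.079),("clip_pivot",.078),("clip_knob",.106)]:
    for r in arm.place_of("wrist",q): print(q,round(r["conf"],2),np.round(r["point"]),onz("wrist",r["point"],z))
E
```

```text
clock: 3.7
position: [0.4723, 0.0013, 0.4052]
ee_rot: [0.393, 3.114, -0.003]
force: [-0.5, -0.0, -1.0]
width: 0.216
gripper_force: 0.0
now [0.4723 0.0013 0.4052] yaw 75.62 j [-0.77  0.21  0.78  1.98 -0.17  1.02  1.42] tilt [ 0.0025 -0.0025] t 3.7 F [-0.5 -0.  -1. ]
holder 0.91 [58. 54.] [ 0.26   -0.2102  0.    ]
cover 0.55 [254. 353.] [0.514 0.032 0.049]
cover_bar 0.98 [273. 359.] [0.5132 0.0323 0.103 ]
cover_bar 0.2 [272. 290.] [ 0.4978 -0.0249  0.103 ]
lug 0.69 [108.  10.] [ 0.3136 -0.2119  0.079 ]
lug 0.6 [262. 269.] [ 0.4926 -0.0449  0.079 ]
clip_pivot 0.83 [262. 268.] [ 0.4924 -0.0455  0.078 ]
clip_knob 0.7 [273. 294.] [ 0.4982 -0.0208  0.106 ]
```

View pics/w1.png

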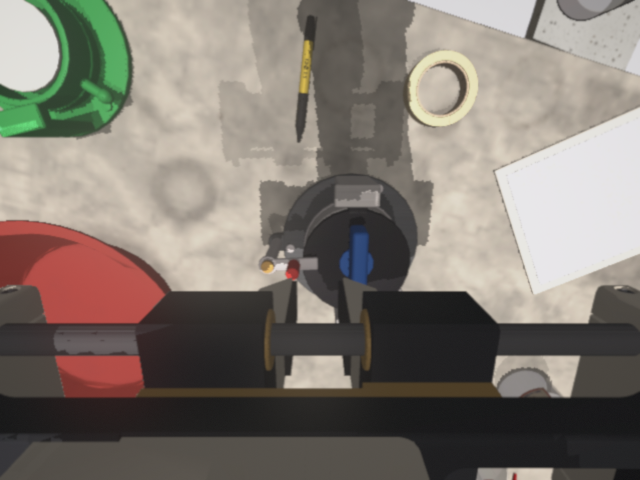

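The red knob is at (292,268), the yellow-topped pivot at (267,264) and the bar at (358,255). The clip arm points at the cover. I'll move forward and lower, so the holder is clear of the fingers in the picture, and measure again.

```bash
python3 -m inch '-0.03 0.0 0.015 0 0.0; -0.06 0.0 0.03 0 0.0; -0.07 0.0 0.05 0 0.0; -0.07 0.0 0.05 0 0.0';  python3 - <<'E'
from h import *
np.set_printoptions(precision=4,suppress=True)
rows([])
save("wrist","w2")
for q,z in [("cover",.049),("cover_bar",.103),("lug",.079),("clip_pivot",.078),("clip_knob",.106)]:
    for r in arm.place_of("wrist",q): print(q,round(r["conf"],2),np.round(r["point"]),onz("wrist",r["point"],z))
E
```

```text
clock: 4.45
position: [0.5382, -0.0117, 0.3527]
ee_rot: [-0.384, -3.115, 0.002]
force: [-0.5, 0.4, 0.5]
width: 0.007
gripper_force: 0.0
now [ 0.5382 -0.0117  0.3527] yaw 75.95 j [-0.62  0.41  0.74  1.89 -0.33  0.97  1.59] tilt [-0.0032 -0.0011] t 4.45 F [-0.5  0.4  0.5]
cover 0.9 [198. 360.] [0.5179 0.0293 0.049 ]
cover_bar 0.74 [212. 366.] [0.5185 0.0278 0.103 ]
lug 0.79 [273. 360.] [0.5709 0.0149 0.079 ]
clip_pivot 0.85 [202. 250.] [ 0.497  -0.0517  0.078 ]
clip_knob 0.9 [209. 278.] [ 0.5025 -0.0289  0.106 ]
```

View pics/w2.png

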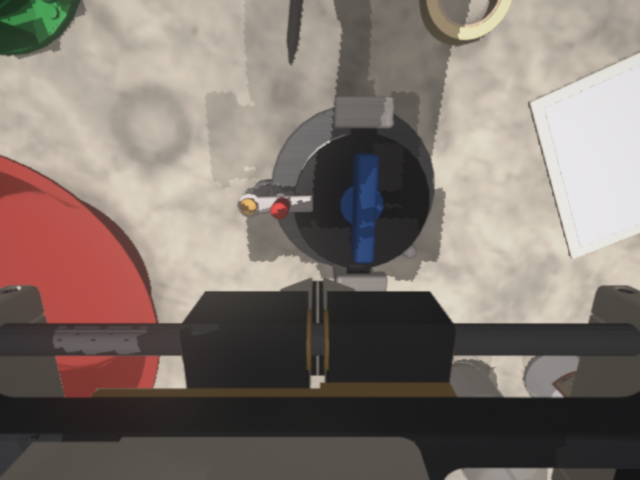

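Measured: holder centre ≈ (0.518, 0.0285), holder y yaw ≈ 75.5°, knob ≈ (0.503, -0.028). I'll push the knob with the closed fingers along the 45° chord.

```bash
python3 -c "
from h import *
rows([(.532,-.011,.32,30.5)])"; python3 -m inch '0 0 0.01 0.14 0; 0 0 0.02 0.28 0; 0 0 0.025 0.42 0; 0 0 0.03 0.56 0; 0 0 0.03 0.7 0' 30;  python3 -c "
from h import *
rows([(.532,-.011,.300,30.5),(.532,-.011,.266,30.5)])"
```

```text
now [ 0.5377 -0.012   0.3558] yaw 75.95 j [-0.62  0.4   0.74  1.89 -0.33  0.97  1.59] tilt [0.0013 0.001 ] t 4.75 F [ 0.1  0.  -0.6]
[ 0.0058 -0.0005  0.0358] roll 0.793 n 6
clock: 5.25
position: [0.5376, -0.0119, 0.3249]
ee_rot: [-1.438, -2.793, -0.002]
force: [-0.3, -0.8, 0.2]
width: 0.004
gripper_force: 0.0
now [ 0.5376 -0.0119  0.3249] yaw 35.51 j [-0.71  0.5   0.91  1.93 -0.48  0.94  1.05] tilt [0.0001 0.001 ] t 5.25 F [-0.3 -0.8  0.2]
[ 0.004  -0.0041  0.0249] roll 0.087 n 1
[ 0.0039 -0.0041  0.0589] roll 0.087 n 2
```

```bash
python3 -m inch '0.004 -0.004 0.025 0.087 0; 0.004 -0.004 0.045 0.087 0; 0.004 -0.004 0.059 0.087 0; 0.004 -0.004 0.059 0.087 0' ;  python3 -c "
from h import *
c=np.array([.518,.0285]);a=np.radians(75.5);hy=np.array([np.cos(a),np.sin(a)]);hx=np.array([hy[1],-hy[0]]);d=-(hx+hy)/2**.5
k=c-.058*hy;e=k-d*.025+d*.0345;print(k,e)
rows([(*e,.266,30.5)])"
```

```text
clock: 5.65
position: [0.5319, -0.011, 0.2648]
ee_rot: [-1.549, -2.731, 0.001]
force: [-0.6, 0.8, 0.4]
width: 0.006
gripper_force: 0.0
[ 0.50347796 -0.02765256] [ 0.49529248 -0.03247418]
now [ 0.5319 -0.011   0.2648] yaw 30.87 j [-0.67  0.57  0.85  2.   -0.59  0.83  1.05] tilt [-0.0019  0.0003] t 5.65 F [-0.6  0.8  0.4]
[ 0.0003 -0.0425 -0.0011] roll 0.006 n 1
```

```bash
python3 -m inch '0 -0.01 0 0 0; 0 -0.017 0 0 0; 0 -0.024 0 0 0; 0 -0.031 0 0 0; 0 -0.036 0 0 0' ; python3 -m inch '0 -0.003 0 0 0; 0 -0.006 0 0 0; 0 -0.006 0 0 0';  python3 - <<'E'
from h import *
np.set_printoptions(precision=4,suppress=True)
rows([])
save("wrist","w3")
E
```

```text
clock: 6.15
position: [0.5013, -0.0301, 0.2667]
ee_rot: [1.551, 2.731, 0.003]
force: [1.0, 1.6, 0.2]
width: 0.006
gripper_force: 1.2
clock: 6.45
position: [0.4964, -0.0336, 0.266]
ee_rot: [1.552, 2.73, 0.0]
force: [1.9, 0.2, 0.5]
width: 0.004
gripper_force: 0.5
now [ 0.4964 -0.0336  0.266 ] yaw 30.78 j [-0.66  0.52  0.87  2.09 -0.57  0.78  1.1 ] tilt [ 0.0009 -0.0004] t 6.45 F [1.9 0.2 0.5]
```

View pics/w3.png

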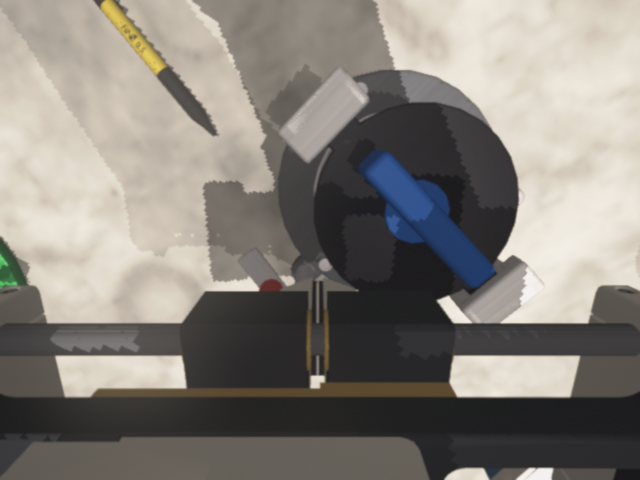

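The clip arm at (250–270, 262–287) is now nearly parallel to the blue bar, which means about 90°. I'll nudge it slightly further, back off, rise and turn for the grasp.

```bash
python3 -m inch '0 -0.0015 0 0 0; 0 -0.0015 0 0 0; 0 0.012 0 0 0; 0 0.012 -0.04 0 0; 0 0.012 -0.07 0.1 0.0' ; python3 - <<'E'
from h import *
np.set_printoptions(precision=4,suppress=True)
rows([])
for q,z in [("clip_pivot",.078),("clip_knob",.106)]:
  for c in ("top","wrist"):
    arm.get_image(c)
    for r in arm.place_of(c,q): print(c,q,round(r["conf"],2),np.round(r["point"]),onz(c,r["point"],z))
rows([(.518,.0285,.335,-104.5+360)])
E
```

```text
clock: 7.0
position: [0.5072, -0.0263, 0.3366]
ee_rot: [-1.686, -2.65, 0.003]
force: [1.6, 0.3, 0.5]
width: 0.008
gripper_force: 0.0
now [ 0.5072 -0.0263  0.3366] yaw 25.07 j [-0.77  0.46  1.    1.99 -0.47  0.95  0.9 ] tilt [-0.002  -0.0008] t 7.0 F [1.6 0.3 0.5]
top clip_pivot 0.64 [365. 464.] [ 0.2663 -0.2925  0.078 ]
wrist clip_pivot 0.56 [271. 287.] [ 0.4946 -0.0494  0.078 ]
top clip_knob 0.44 [372. 453.] [ 0.2553 -0.2605  0.106 ]
wrist clip_knob 0.8 [267. 258.] [ 0.4733 -0.0437  0.106 ]
now [ 0.5064 -0.0265  0.3348] yaw 25.13 j [-0.77  0.46  1.    2.   -0.47  0.94  0.91] tilt [-0.002  -0.0002] t 7.4 F [ 0.2  0.5 -0.1]
[ 0.0449  0.0339 -0.0003] roll 2.262 n 16
```

```bash
python3 -m inch '0.02 0.015 0 0.14 0.05; 0.045 0.034 0 0.28 0.05; 0.045 0.034 0 0.42 0.05; 0.045 0.034 0 0.56 0.05; 0.045 0.034 0 0.7 0.05' ; python3 -c "
from h import *
rows([(.518,.0285,.335,-104.5+360)])"
```

```text
clock: 7.9
position: [0.5183, 0.0288, 0.335]
ee_rot: [-2.497, -1.906, 0.002]
force: [-0.2, 0.0, 0.1]
width: 0.392
gripper_force: 0.0
now [0.5183 0.0288 0.335 ] yaw -15.3 j [-0.96  0.58  1.2   1.97 -0.64  1.03  0.27] tilt [-0.0013 -0.0004] t 7.9 F [-0.2  0.   0.1]
[-0.0003 -0.0002 -0.    ] roll 1.557 n 11
```

```bash
python3 -m inch '0 0 0 0.14 0.05; 0 0 0 0.28 0.05; 0 0 0 0.42 0.05; 0 0 0 0.56 0.05; 0 0 0 0.7 0.05' ; python3 -c "
from h import *
rows([(.518,.0285,.335,-104.5+360)])"
```

```text
clock: 8.4
position: [0.5182, 0.0284, 0.3349]
ee_rot: [3.0, 0.933, -0.003]
force: [-0.2, -0.0, -0.2]
width: 0.546
gripper_force: 0.0
now [0.5182 0.0284 0.3349] yaw -55.45 j [-0.99  0.64  1.29  1.98 -0.71  1.08 -0.36] tilt [-0.0016 -0.0005] t 8.4 F [-0.2 -0.  -0.2]
[-0.0002 -0.0002 -0.0001] roll 0.856 n 6
```

```bash
python3 -m inch '0 0 0 0.14 0.05; 0 0 0 0.28 0.05; 0 0 0 0.42 0.05; 0 0 0 0.56 0.05; 0 0 0 0.7 0.05' ;python3 -m inch '0 0 0 0.14 0.05; 0 0 0 0.156 0.05; 0 0 0 0.156 0.05'; python3 - <<'E'
from h import *
np.set_printoptions(precision=4,suppress=True)
rows([])
save("wrist","w4")
for q,z in [("cover_bar",.103),("cover",.049),("lug",.079),("clip_knob",.106),("clip_pivot",.078)]:
    for r in arm.place_of("wrist",q): print(q,round(r["conf"],2),np.round(r["point"]),onz("wrist",r["point"],z))
E
```

```text
clock: 8.9
position: [0.5182, 0.0284, 0.3349]
ee_rot: [3.138, -0.152, -0.002]
force: [0.4, 0.1, 0.1]
width: 0.547
gripper_force: 0.0
clock: 9.2
position: [0.5183, 0.0284, 0.3352]
ee_rot: [3.118, -0.382, -0.001]
force: [-0.8, -0.3, -0.9]
width: 0.545
gripper_force: 0.0
now [0.5183 0.0284 0.3352] yaw -103.99 j [-1.    0.65  1.3   1.98 -0.72  1.09 -1.19] tilt [-0.0009 -0.0003] t 9.2 F [-0.8 -0.3 -0.9]
cover_bar 0.87 [261. 320.] [0.518  0.0277 0.103 ]
cover 0.83 [237. 322.] [0.5186 0.0255 0.049 ]
lug 0.97 [174. 321.] [0.569  0.0142 0.079 ]
clip_knob 0.94 [295. 439.] [ 0.4773 -0.0424  0.106 ]
clip_knob 0.33 [261. 322.] [0.5187 0.026  0.106 ]
clip_pivot 0.78 [250. 435.] [ 0.4975 -0.0519  0.078 ]
```

View pics/w4.png

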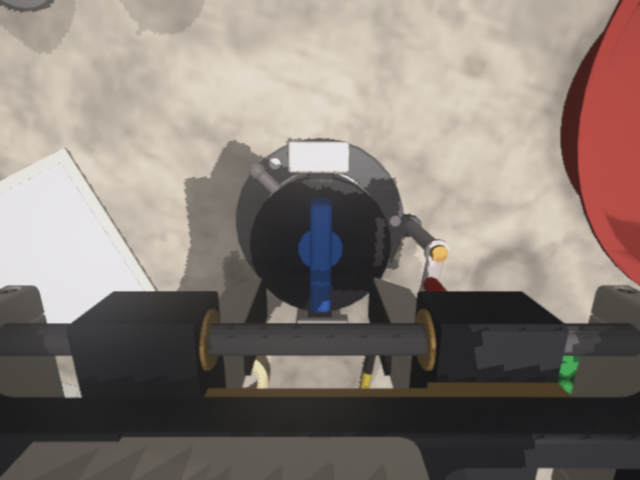

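Well aligned: the bar is at column 320 and vertical, and the clip lies out at (435,270). I'll descend astride the bar and close on it.

```bash
python3 -m inch '0 0 0.03 0.009 0.05; 0 0 0.05 0.009 0.05; 0 0 0.065 0.009 0.05; 0 0 0.072 0.009 0.05; 0 0 0.072 0.009 0.05' ;python3 -m inch '0 0 0 0 0.0; 0 0 0 0 0.0; 0 0 0 0 0; 0 0 0 0 0; 0 0 0 0 0' 45; python3 -c "
from h import *
rows([])"
```

```text
clock: 10.0
position: [0.5184, 0.0283, 0.2633]
ee_rot: [3.115, -0.401, -0.001]
force: [0.5, -0.4, 0.4]
width: 0.544
gripper_force: 0.0
clock: 10.5
position: [0.5184, 0.028, 0.264]
ee_rot: [3.115, -0.401, 0.001]
force: [-1.5, -5.5, 1.5]
width: 0.159
gripper_force: 2.8
now [0.5184 0.028  0.264 ] yaw -104.69 j [-0.92  0.73  1.18  2.05 -0.84  0.97 -1.11] tilt [ 0.0003 -0.0007] t 10.5 F [-1.5 -5.5  1.5]
```

```bash
python3 -m inch '0 0 0 0 0.0; 0 0 0 0 0.0; 0 0 0 0 0; 0 0 0 0 0'; python3 -c "
from h import *
rows([])"
```

```text
clock: 10.9
position: [0.5184, 0.0277, 0.264]
ee_rot: [3.115, -0.402, 0.001]
force: [-1.7, -5.0, 6.2]
width: 0.153
gripper_force: 45.0
now [0.5184 0.0277 0.264 ] yaw -104.73 j [-0.92  0.73  1.18  2.05 -0.84  0.97 -1.11] tilt [ 0.0002 -0.0008] t 10.9 F [-1.7 -5.   6.2]
```

```bash
python3 -m inch '0 0.0008 0.002 0 0.0; 0 0.0008 0.004 0 0.0; 0 0.0008 0.006 0 0; 0 0.0008 0.0075 0 0; 0 0.0008 0.0075 0 0'; python3 -c "
from h import *
rows([])"
```

```text
clock: 11.4
position: [0.5184, 0.0275, 0.2566]
ee_rot: [-3.115, 0.402, -0.001]
force: [-2.6, -2.2, 8.1]
width: 0.149
gripper_force: 45.0
now [0.5184 0.0275 0.2566] yaw -104.7 j [-0.91  0.74  1.17  2.05 -0.86  0.96 -1.1 ] tilt [0.0005 0.0003] t 11.4 F [-2.6 -2.2  8.1]
```

```bash
python3 -m inch '0 0 0.0008 0 0.0; 0 0 0.0008 0 0.0; 0 0 0.0008 -0.05 0; 0 0 0.0008 -0.12 0; 0 0 0.0008 -0.2 0'; python3 -c "
from h import *
rows([]);s=arm.observe();print(s['ft_torque'])"
```

```text
clock: 11.9
position: [0.5187, 0.0272, 0.2561]
ee_rot: [3.14, -0.085, 0.003]
force: [-1.3, -3.1, 9.0]
width: 0.149
gripper_force: 45.0
now [0.5187 0.0272 0.2561] yaw -93.11 j [-0.89  0.7   1.12  2.05 -0.82  0.92 -0.94] tilt [ 0.0017 -0.0002] t 11.9 F [-1.3 -3.1  9. ]
[-0.77272396  0.4895099  -0.22629863]
```

Turning freely (low torque, 9 N down). Continuing.

```bash
python3 -m inch '0 0 0 -0.1 0; 0 0 0 -0.2 0.0; 0 0 0 -0.3 0; 0 0 0 -0.4 0; 0 0 0 -0.5 0'; python3 -c "
from h import *
rows([]);s=arm.observe();print(s['ft_torque'])"; python3 -m inch '0 0 0 -0.1 0; 0 0 0 -0.2 0.0; 0 0 0 -0.3 0; 0 0 0 -0.4 0; 0 0 0 -0.5 0'; python3 -c "
from h import *
rows([(.5184,.0272,.256,-14.5)]);s=arm.observe();print(s['ft_torque'])"
```

```text
clock: 12.4
position: [0.5187, 0.0273, 0.2562]
ee_rot: [3.063, 0.696, 0.003]
force: [-1.7, -1.7, 10.0]
width: 0.148
gripper_force: 45.0
now [0.5187 0.0273 0.2562] yaw -64.39 j [-0.83  0.63  0.99  2.05 -0.71  0.85 -0.55] tilt [0.0017 0.0003] t 12.4 F [-1.7 -1.7 10. ]
[-0.68027306  0.51443568 -0.23323988]
clock: 12.9
position: [0.5187, 0.0274, 0.2561]
ee_rot: [2.796, 1.432, 0.002]
force: [-2.3, -2.8, 9.3]
width: 0.15
gripper_force: 45.0
now [0.5187 0.0274 0.2561] yaw -35.75 j [-0.75  0.57  0.85  2.04 -0.6   0.79 -0.16] tilt [0.0014 0.0006] t 12.9 F [-2.3 -2.8  9.3]
[-0.0003 -0.0001  0.0001] roll -0.371 n 3
[-0.66636136  0.55030934 -0.26363461]
```

```bash
python3 -m inch '0 0 0 -0.1 0; 0 0 0 -0.2 0.0; 0 0 0 -0.3 0; 0 0 0 -0.371 0; 0 0 0 -0.371 0';  python3 -m inch '0 0 -0.003 0 0; 0 0 -0.006 0 0.0; 0 0 -0.009 0 0; 0 0 -0.012 0 0; 0 0 -0.015 0 0'; python3 - <<'E'
from h import *
rows([]);s=arm.observe();print(s['ft_torque'])
save("wrist","w5")
E
```

```text
clock: 13.4
position: [0.5186, 0.0274, 0.2562]
ee_rot: [-2.485, -1.922, -0.003]
force: [-1.4, -2.4, 9.8]
width: 0.147
gripper_force: 45.0
clock: 13.9
position: [0.5182, 0.0279, 0.2705]
ee_rot: [-2.486, -1.919, -0.0]
force: [0.5, 0.2, -1.8]
width: 0.151
gripper_force: 45.0
now [0.5182 0.0279 0.2705] yaw -14.67 j [-0.7   0.51  0.76  2.03 -0.5   0.79  0.1 ] tilt [-0.0003  0.0004] t 13.9 F [ 0.5  0.2 -1.8]
[-0.12427844  0.08381619  0.03203617]
```

View pics/w5.png

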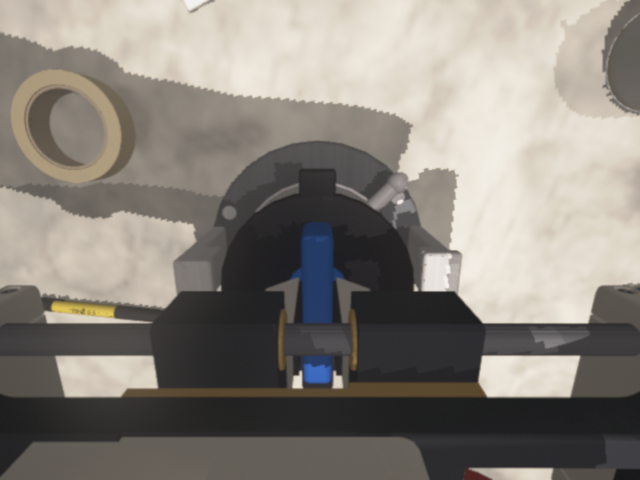

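The cover has turned a quarter: the ear is at (318,180), between the lugs, and the force dropped to about −2 N (its own weight). I'll lift it straight up and measure the mat.

```bash
python3 -m inch '0 0 -0.02 0 0; 0 0 -0.05 0 0.0; 0 0 -0.08 0 0; 0 0 -0.1 0 0; 0 0 -0.1 0 0'; python3 - <<'E'
from h import *
np.set_printoptions(precision=4,suppress=True)
for c in ("top","scene"):
    arm.get_image(c)
    for r in arm.silhouettes(c,"mat")[:2]:
        m=r["region"].astype(np.uint8);cs=max(cv2.findContours(m,0,1)[0],key=cv2.contourArea)
        W=np.array([onz(c,(p[0][1],p[0][0]),.004)[:2] for p in cs],np.float32)
        print(c,round(r["conf"],2),m.sum(),cv2.minAreaRect(W*1000))
    for r in arm.place_of(c,"mat")[:2]: print(c,round(r["conf"],2),onz(c,r["point"],0))
rows([(.538,.288,.365,76)]);
E
```

```text
clock: 14.45
position: [0.5188, 0.0279, 0.3724]
ee_rot: [2.486, 1.92, 0.005]
force: [-0.2, 0.3, -2.5]
width: 0.147
gripper_force: 45.0
top 0.86 4560 ((544.6499633789062, 285.57513427734375), (163.17538452148438, 163.58721923828125), 10.280510902404785)
top 0.71 [0.5464 0.2824 0.    ]
top 0.55 [0.7676 0.2011 0.    ]
scene 0.76 2026 ((541.249267578125, 283.7664794921875), (164.8231964111328, 164.2533721923828), 10.312775611877441)
scene 0.15 2488 ((540.3981323242188, 45.40696716308594), (223.04278564453125, 151.60867309570312), 40.58951187133789)
scene 0.64 [0.5472 0.2969 0.    ]
scene 0.32 [ 0.7646 -0.0971  0.    ]
now [0.5178 0.0279 0.3693] yaw -14.67 j [-0.81  0.38  0.88  1.92 -0.35  1.   -0.03] tilt [-0.002  -0.0004] t 14.75 F [-0.2  0.4 -1.3]
[ 0.2568 -0.0463  0.0042] roll -1.582 n 11
```

```bash
python3 -m inch '0.02 -0.003 0 -0.14 0; 0.05 -0.008 0 -0.28 0; 0.08 -0.013 0 -0.42 0; 0.11 -0.018 0 -0.56 0; 0.14 -0.023 0 -0.7 0'; python3 - <<'E'
from h import *
rows([(.543,.285,.365,76)])
save("scene","s6")
E
```

```text
clock: 15.25
position: [0.5312, 0.1701, 0.3696]
ee_rot: [-1.67, -2.66, 0.002]
force: [0.3, 0.1, -1.9]
width: 0.146
gripper_force: 45.0
now [0.5312 0.1701 0.3696] yaw 25.75 j [-0.88  0.4   0.66  1.82 -0.29  1.01  0.34] tilt [-0.0013 -0.0005] t 15.25 F [ 0.3  0.1 -1.9]
[0.0984 0.0605 0.0045] roll -0.877 n 6
```

View pics/s6.png

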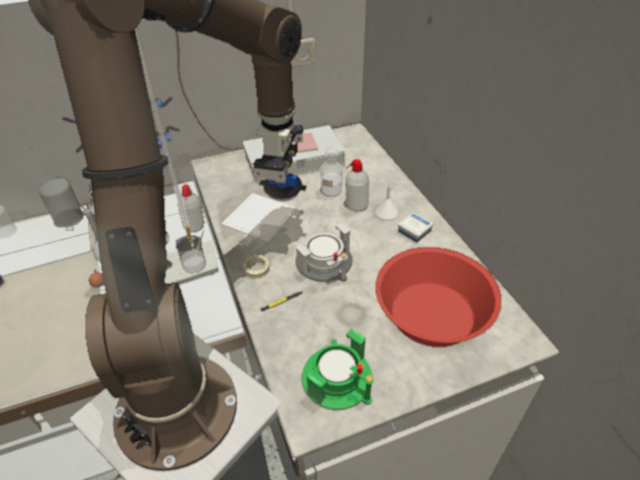

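The scene picture shows the cover held at (283,185), the holder open with its white filter at (323,248), and the bystanders untouched. The forearm is right of the burette (about (165,100)). I'll finish the turn before moving further over.

```bash
python3 -m inch '0 0 0 -0.14 0; 0 0 0 -0.28 0; 0 0 0 -0.42 0; 0 0 0 -0.56 0; 0 0 0 -0.7 0'; python3 -m inch '0 0 0 -0.14 0; 0 0 0 -0.28 0; 0 0 0 -0.42 0; 0 0 0 -0.42 0'; python3 -c "
from h import *
rows([(.543,.285,.365,90)])"
```

```text
clock: 15.8
position: [0.5313, 0.1686, 0.3695]
ee_rot: [-0.658, -3.071, 0.002]
force: [0.7, -0.2, -1.8]
width: 0.148
gripper_force: 45.0
clock: 16.2
position: [0.5313, 0.1685, 0.3696]
ee_rot: [-0.009, -3.14, 0.001]
force: [-1.1, -0.1, -1.8]
width: 0.146
gripper_force: 45.0
now [0.5313 0.1685 0.3696] yaw 89.68 j [-0.69  0.37  0.38  1.81 -0.16  1.    1.32] tilt [-0.0014 -0.0004] t 16.2 F [-1.1 -0.1 -1.8]
[-0.011   0.1166  0.0046] roll -0.006 n 3
```

```bash
python3 -m inch '-0.003 0.03 0 0 0; -0.007 0.07 0 0 0; -0.011 0.105 0.01 0 0; -0.011 0.117 0.03 0 0; -0.011 0.117 0.05 0 0'; python3 - <<'E'
from h import *
np.set_printoptions(precision=4,suppress=True)
rows([(.543,.285,.226,90)])
save("wrist","w7")
for r in arm.silhouettes("wrist","mat")[:1]:
    m=r["region"].astype(np.uint8);cs=max(cv2.findContours(m,0,1)[0],key=cv2.contourArea)
    W=np.array([onz("wrist",(p[0][1],p[0][0]),.004)[:2] for p in cs],np.float32)
    print(round(r["conf"],2),m.sum(),cv2.minAreaRect(W*1000))
for r in arm.place_of("wrist","cover")[:1]: print(r["conf"],r["point"])
E
```

```text
clock: 16.7
position: [0.5427, 0.289, 0.319]
ee_rot: [-0.012, -3.141, -0.002]
force: [-0.8, -0.5, -2.7]
width: 0.145
gripper_force: 45.0
now [0.5427 0.289  0.319 ] yaw 89.55 j [-0.81  0.51  0.34  1.72 -0.2   0.95  1.17] tilt [-0.0005  0.001 ] t 16.7 F [-0.8 -0.5 -2.7]
[-0.0004 -0.0041  0.093 ] roll -0.008 n 2
0.7 13421 ((517.7555541992188, 278.9071044921875), (112.9090576171875, 158.93382263183594), 9.932523727416992)
0.82 [271.0, 317.1]
```

View pics/w7.png

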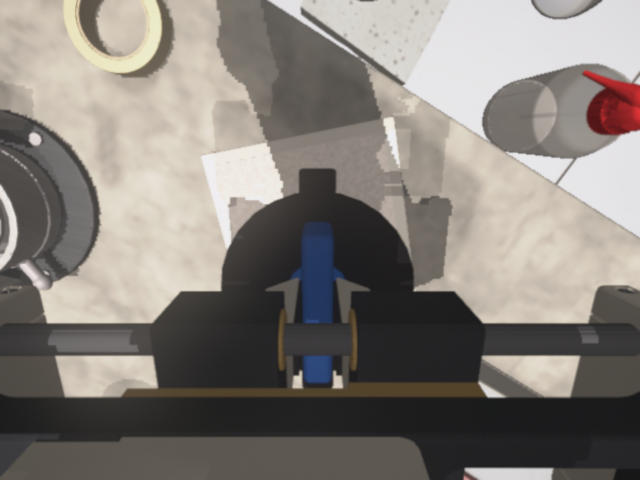

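The cover is held level above the mat. From the mat's near corners at (203,155) and (393,120), its centre comes out at ≈ (0.542, 0.284). Descending.

```bash
python3 -m inch '-0.001 -0.002 0.025 0 0; -0.001 -0.004 0.05 0 0; -0.001 -0.004 0.07 0 0; -0.001 -0.004 0.083 0 0; -0.001 -0.004 0.09 0 0'; python3 -c "
from h import *
rows([(.542,.284,.220,90)])"
```

```text
clock: 17.35
position: [0.5445, 0.2814, 0.2302]
ee_rot: [-0.014, -3.142, 0.0]
force: [-0.3, 0.4, -1.3]
width: 0.148
gripper_force: 45.0
now [0.5445 0.2814 0.2302] yaw 89.5 j [-0.77  0.61  0.3   1.8  -0.25  0.77  1.22] tilt [-0.     -0.0002] t 17.35 F [-0.3  0.4 -1.3]
[0.0025 0.0026 0.0102] roll -0.009 n 1
```

```bash
python3 -m inch '0.002 0.0025 0.003 0 0; 0.002 0.0025 0.006 0 0; 0.002 0.0025 0.008 0 0; 0.002 0.0025 0.009 0 0; 0.002 0.0025 0.0095 0 0'; python3 -c "
from h import *
rows([(.542,.284,.219,90)])"
```

```text
clock: 17.85
position: [0.5423, 0.2844, 0.2212]
ee_rot: [0.011, 3.141, 0.0]
force: [-0.0, 0.5, -1.8]
width: 0.147
gripper_force: 45.0
now [0.5423 0.2844 0.2212] yaw 89.6 j [-0.77  0.63  0.3   1.8  -0.25  0.75  1.22] tilt [0.0004 0.0003] t 17.85 F [-0.   0.5 -1.8]
[ 0.0003 -0.0004  0.0022] roll -0.007 n 1
```

```bash
python3 -m inch '0 0 0.001 0 0; 0 0 0.002 0 0; 0 0 0.0025 0 0; 0 0 0.0025 0 0'; python3 -c "
from h import *
rows([])"
```

```text
clock: 18.25
position: [0.5423, 0.2844, 0.219]
ee_rot: [0.011, 3.141, 0.001]
force: [-1.3, -0.7, 5.4]
width: 0.147
gripper_force: 45.0
now [0.5423 0.2844 0.219 ] yaw 89.61 j [-0.77  0.63  0.3   1.81 -0.26  0.74  1.22] tilt [0.0003 0.0005] t 18.25 F [-1.3 -0.7  5.4]
```

Contact at 5 N, at the expected height. Releasing and rising.

```bash
python3 -m inch '0 0 -0.0005 0 0.03; 0 0 -0.0005 0 0.05; 0 0 -0.0005 0 0.05; 0 0 -0.0005 0 0.05; 0 0 -0.0005 0 0.05'; python3 -m inch '0 0 -0.01 0 0.05; 0 0 -0.03 0 0.05; 0 0 -0.06 0 0.05; 0 0 -0.1 0 0.05; 0 0 -0.14 0 0.05'; python3 - <<'E'
from h import *
np.set_printoptions(precision=4,suppress=True)
rows([])
arm.get_image("wrist");arm.get_image("scene")
for q,z in [("cover",.004),("cover_bar",.058),("clip_knob",.106),("clip_pivot",.078),("mat",0)]:
  for c in ("wrist","scene"):
    for r in arm.place_of(c,q)[:2]: print(c,q,round(r["conf"],2),np.round(r["point"]),onz(c,r["point"],z))
E
```

```text
clock: 18.75
position: [0.5423, 0.2843, 0.2189]
ee_rot: [0.011, 3.142, 0.0]
force: [-0.8, -0.1, 0.7]
width: 0.524
gripper_force: 0.0
clock: 19.25
position: [0.542, 0.2841, 0.3609]
ee_rot: [-0.011, -3.141, 0.0]
force: [0.0, 0.4, 0.2]
width: 0.543
gripper_force: 0.0
now [0.542  0.2841 0.3609] yaw 89.59 j [-0.82  0.46  0.36  1.68 -0.18  1.03  1.17] tilt [-0.0002 -0.0003] t 19.25 F [0.  0.4 0.2]
wrist cover 0.88 [220. 321.] [0.5471 0.2899 0.004 ]
scene cover 0.58 [217. 261.] [0.5395 0.2751 0.004 ]
scene cover 0.32 [230. 343.] [0.6398 0.0545 0.004 ]
wrist cover_bar 0.76 [232. 315.] [0.5409 0.2836 0.058 ]
scene cover_bar 0.69 [204. 256.] [0.5282 0.276  0.058 ]
scene clip_knob 0.71 [368. 362.] [ 0.258  -0.2787  0.106 ]
scene clip_knob 0.5 [253. 337.] [ 0.4773 -0.0488  0.106 ]
scene clip_pivot 0.97 [377. 368.] [ 0.2629 -0.2901  0.078 ]
scene clip_pivot 0.7 [256. 342.] [ 0.498  -0.0486  0.078 ]
scene mat 0.6 [216. 256.] [ 0.5358  0.2911 -0.    ]
```

```bash
python3 -c "
from cell import arm
print(arm.sign_off())"
```

```text
the job is handed in; nothing more can be done
None
```

I swung the clip clear, pressed and turned the cover a quarter turn anticlockwise, lifted it off and set it down bar up within about 5 mm of the mat's centre, then handed the job in at about 20 s; the judge's result was not shown.

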